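Clamp a clog sole in the bench fixture

TASK

Put the loose wood-and-cork sole that lies on the bench into the green holding fixture on the bench, cork side up, lying flat and straight on the wooden bed with its round heel pushed right back against the stop, and hold it down there with the red-handled clamp. The clamp may have been left open or shut: open it first if it is in the way, and when you close it on the sole bring it down under control, without letting it snap. Leave the other things on the bench where they are.

Things in the scene. Friction and masses are not known exactly. Their poses are not given: they have to be found in the camera images.
- fixture: green holding fixture fixed to the bench; base plate 110 wide, 12 thick, from x = -105 to 170 (mm). Origin on the bench right below the centre of the loaded sole; z up; x runs along the bed from its open (toe) end to the heel stop and hinge. Wooden bed 44 wide, x = -75 to 90, top 40 above the bench; the sole overhangs both its sides, so fingers can pass
- nest (a point): fixed on the fixture, 54 mm above its origin: where the sole's centre (sole_mid) is when loaded fully back, heel towards fixture +x. The heel stop is an aluminium wall, flat face 90 beyond this point along x, its top 66 above the bench; beside it two cheeks, inner faces at y = +30 and -30, from x = 48 to 90, tops 62 above the bench
- hinge_point (a point): centre of the clamp's hinge, fixed at (135, 0, 70) mm in fixture axes; the hinge axis is the fixture's y. Two steel lugs stand there, x = 116 to 160, 86 high. The clamp arm carries an iron weight and tips over centre at about 1.1 rad: let go below that it falls shut, above that it falls open (rarely it rests balanced); moving the red bar takes up to about 6 N
- clamp (a joint): angle of the clamp's hold-down arm, rad. 0: fully down over an empty bed, arm level, pointing to fixture -x, its rubber pad only 14 mm above the bed, so the sole cannot go in. Grows as the arm swings up; 1.5: fully open at its stop, about upright. With the sole under the pad it rests at 0.14
- bar_left (a point): on the clamp's red cross bar, 42 mm from the arm's middle towards fixture +y. Bar: round, 18 diameter, 130 long, parallel to the hinge axis; at arm angle a its middle is at hinge_point + (-175 cos a + 35 sin a, 0, 175 sin a + 35 cos a) mm in fixture axes. Arm 24 wide, 12 thick, with iron weight 70 x 50 x 30 on top and pad below, both 90 to 100 from the hinge
- bar_right (a point): the same on the other half of the red bar, 42 from the arm's middle towards the fixture's -y
- sole_mid (a point): centre of the sole (half-way up), a loose shoe-sole-shaped slab 180 long, 28 thick, 0.11 to 0.22 kg: light wood with a brown cork layer on top, starting flat on the bench, cork up. Its x points to the heel (end at x = +90, rounded, 54 wide); straight parallel sides 50 wide from x = -20 to 50; broad round toe (66 wide) to x = -90; z up
- last: a shoe last (foot-shaped form) of green plastic, 195 long, 72 wide, 82 high, loose on the bench; NOT the part to be loaded; a loose bystander; origin at the centre of its underside (mm)
- glue_jar: white glue jar with yellow cap, 80 diameter, 100 high; a loose bystander; origin at the centre of its underside (mm)
- hammer: hammer lying on the bench, 240 long; a loose bystander
- tack_dish: round steel tack dish, 110 diameter, 35 high; a loose bystander; origin at the centre of its underside (mm)
- brush: small brush lying on the bench, 170 long; a loose bystander
- spool: orange thread spool, 60 diameter, 70 high; a loose bystander; origin at the centre of its underside (mm)
- tack_tin: steel tin with a blue band, 72 diameter, 70 high; a loose bystander; origin at the centre of its underside (mm)

How it is judged (in metres and radians):
On the way, in this order (a step that is already met when the one before it is completed fails the run):
1. the sole lies in the fixture, fully back against the stop, with the clamp up (x of sole_mid in the frame of fixture between -0.006 and 0.006 m and y of sole_mid in the frame of fixture between -0.006 and 0.006 m and z of sole_mid in the frame of fixture between 0.05 and 0.058 m and angle between the x axis of sole_mid and the x axis of fixture, either way round below 0.14 rad and x of hinge_point in the frame of sole_mid above 0.1 m and value of joint clamp above 0.6 rad), for 0.2 s.
2. the clamp is down on the sole (x of sole_mid in the frame of fixture between -0.006 and 0.006 m and y of sole_mid in the frame of fixture between -0.006 and 0.006 m and z of sole_mid in the frame of fixture between 0.05 and 0.058 m and angle between the x axis of sole_mid and the x axis of fixture, either way round below 0.14 rad and x of hinge_point in the frame of sole_mid above 0.1 m and value of joint clamp between 0.09 and 0.2 rad), for 0.2 s.
At the end, for the whole second after the job is handed in: The sole lies in the fixture, cork up and heel to the stop, its centre within 6 mm of the nest point along and across the bed and within 4 mm in height, flat within 0.08 rad and straight within 0.14 rad; the clamp's arm is at rest on it (joint between 0.09 and 0.20 rad) (all of step 2 and velocity of joint clamp between -0.1 and 0.1 rad/s and angle between sole_mid's own z axis and vertical below 0.08 rad); the robot touches nothing.
It fails at once if the clamp snapped down on the sole (faster than 3 rad/s while the sole is in the fixture) (velocity of joint clamp below -3 rad/s and distance between sole_mid and nest below 0.05 m).
It fails at once if a bystander was moved by more than 30 mm (distance of any of last, glue_jar, hammer, tack_dish, brush, spool, tack_tin from where it was at the start of the episode above 0.03 m).
It also fails if it takes over 72 s, if anything falls off the work surface, if the arm or the gripper's body presses on something with over 40 N, if the wrist force passes 120 N, or if a joint passes its speed limit or range.

ROBOT

A 6-joint arm with a two-finger parallel gripper is mounted at the origin on the work surface. World frame = base frame: x ahead of the robot, y to its left, z up, the work surface at z = 0. Lengths are in mm, angles in rad, forces in N, time in s.
With the tool pointing down it reaches from about 350 to 975 mm from the base axis. Payload 7.1 kg.
Tool frame: the origin (TCP) lies at the very end of the fingers, on their centre line; the grasp point (between the pads) lies tcp_to_grasp behind it (tcp_to_grasp is the distance from the TCP to the grasp point, in mm); z points along the fingers, x is the direction in which the jaws open and shut, and the axes are right-handed (so a half turn about z gives the same grasp; the last joint's range is limited). The gripper opens to 88 mm and grips with 3 to 60 N. Pads are 20 mm wide; open, the fingers measure 115 mm over their backs; the gripper's body (75 mm by 178 mm) begins 61 mm behind the grasp point.
Start: joints at [-1.134, 0.423, 1.63, -0, 1.089, -0.019], TCP at [275.127, -561.168, 222.675] pointing down, gripper open.
Joint ranges: [-3, 3], [-0.9, 2.11], [0.09, 2.58], [-1.31, 4.45], [0.11, 2.69], [-2.54, 2.54]. Speed limits (rad/s): [2.39, 2.39, 3.01, 3.14, 3.14, 3.14].

INTERFACE

Orientations are given as a rotation vector (axis times angle).
In Python, from workcell import get_obs, get_image, close_job, recognise, mark_of, tcp_to_grasp gives the robot as it stands. The module is installed in compiled form; this text tells all that it offers.
- The arm moves only by the tool move_arm, never from a script. Its argument "motion" is a list of rows, each a list of 7 numbers: the shift along the world's x, y, z in mm, then the turn, a rotation vector about the world's x, y, z in rad, then the finger opening in mm, from 0 to 87.8. A call has 1 to 5 rows; each row is the pose to reach, as a shift and turn from the pose commanded when the call began; what a row does not reach only later rows make up. A row lasts 1/12 s, in which the tool goes at most 41.7 mm and 7.16 degrees, less where a joint would pass 70% of its speed; a pose out of reach is approached as far as the arm can. A call with a gripper value outside its range is refused whole. The fingers move at their own pace and stop on an object; the grip force is fixed at half the most. Time passes only in rows, so rows that repeat a pose let the fingers close. It gives the time, the measured TCP pose, the force and the opening at its end, in the units of the state.
- get_obs(): the state, without advancing time (a new reading comes with each control period).
- get_image(name): name is "scene" or "top" or "wrist"; returns a dict with "color" (400x640x3 uint8, red, green, blue), "mtx" (3x3 intrinsics, pixels), "k1" (the pictures are not rectified: a ray, as slopes to the right and down, at radius r is drawn at 1 + k1 r^2 times it, then the intrinsics apply), "camera_from_world" (4x4, takes a point from world to camera coordinates). Camera axes: x right, y up, looking along -z (the intrinsics and any distortion apply to the point x, -y, -z); pixel columns grow to the right and rows downward; lengths in mm; the calibration is good to about 2 mm. A picture is of the moment at which its call begins. There is no depth.
- close_job(): hands the job in, once; it reports no verdict.
Trained networks look in a picture, given as the dict that the camera call returned (one of the last four; its "shot" number tells which), for a name from the list of things; names that differ only in an ending like _2 or _b are one class to them, and where a whole thing is asked for, a point or a joint stands for the part that bears it (a point fixed in the world has none). Each returns a list of dicts, best first, with "p" (0 to 1); they miss things now and then, are a little off and sometimes report something else, mostly with a low value. They report only what shows in the picture. A call takes as long as a camera call.
- recognise(picture, label): "bbox" ([centre column, centre row, width, height] in pixels, round what is visible of it).
- mark_of(picture, label): "location" ([row, column] in pixels: a listed point, or the origin of a listed thing).
The state is a dict: "t": time; "qpos": joint angles; "qvel": joint speeds; "joint_torque": joint torques, N m; "ee_pos": TCP position; "orientation": TCP orientation; "ft_force": force on the tool from outside, world axes, zero at the start; "moment": the same for the moment, N m; "width": finger opening in mm.
Only numpy, scipy, OpenCV 4.12 (cv2) and the standard library are available. Lean on these libraries where they do the work, as an engineer would, in place of code of your own. Each camera call takes 0.05 s, during which the arm holds its last target. There are 200 camera calls.

## Working session

There is one attempt and no reset: what is moved stays moved. The work goes in short steps, Python scripts to look and compute and a tool call to move; the robot and the scene stay as the last step left them, time stands still between calls to the robot, and variables do not carry over. Pictures are saved under pics/ and viewed, about 8 in all and at most 12, crops included, and the job is handed in when it is done.

Besides the shell and the picture viewer there is one more tool, called after "Emit:" as name([rows], argument=value, ...), one row to a line, values as JSON. move_arm: Moves the arm, as the interface text tells. Its arguments: {"type":"object","properties":{"motion":{"type":"array"}},"required":["motion"]}

```bash
mkdir -p pics; cat > h.py <<'E'
import numpy as np, cv2
from workcell import *
def shot(name,fn=None):
    p=get_image(name)
    if fn: cv2.imwrite('pics/'+fn,p["color"][:,:,::-1])
    return p
def ray(p,row,col):
    K=np.array(p["mtx"]);u=np.array([(col-K[0,2])/K[0,0],(row-K[1,2])/K[1,1]])
    s=u.copy()
    for _ in range(20): s=u/(1+p["k1"]*(s@s))
    T=np.array(p["camera_from_world"]);R=T[:3,:3]
    return -R.T@T[:3,3], R.T@np.array([s[0],-s[1],-1])
def atz(p,row,col,z):
    o,d=ray(p,row,col);return o+d*(z-o[2])/d[2]
def proj(p,X):
    T=np.array(p["camera_from_world"]);c=T[:3,:3]@np.array(X,float)+T[:3,3]
    s=np.array([c[0],-c[1]])/-c[2];s=s*(1+p["k1"]*(s@s));K=np.array(p["mtx"])
    return np.array([K[0,0]*s[0]+K[0,2],K[1,1]*s[1]+K[1,2]])
def tri(obs):
    A=np.zeros((3,3));b=np.zeros(3)
    for p,r,c in obs:
        o,d=ray(p,r,c);d=d/np.linalg.norm(d);M=np.eye(3)-np.outer(d,d);A+=M;b+=M@o
    return np.linalg.solve(A,b)
E
cat > a.py <<'E'
from h import *
np.set_printoptions(precision=1,suppress=True)
s=shot("scene","s1.png");t=shot("top","t1.png")
cv2.imwrite('pics/both1.png',np.vstack([s["color"],t["color"]])[:,:,::-1][:, :])
print(get_obs(),tcp_to_grasp)
Z=dict(nest=54,hinge_point=70,sole_mid=14,last=0,glue_jar=0,hammer=10,tack_dish=0,brush=5,spool=0,tack_tin=0,bar_left=100,bar_right=100,fixture=0)
for n,z in Z.items():
    a=mark_of(s,n)[:1];b=mark_of(t,n)[:1]
    for q,pp in ((a,s),(b,t)):
        if q: print(n,round(q[0]["p"],2),q[0]["location"],atz(pp,*q[0]["location"],z))
    if a and b: print("   tri",tri([(s,*a[0]["location"]),(t,*b[0]["location"])]))
E
python3 a.py
```

```text
{'t': 0.1, 'qpos': array([-1.1,  0.4,  1.6, -0. ,  1.1, -0. ]), 'qvel': array([-0., -0., -0.,  0.,  0., -0.]), 'joint_torque': array([  0. , -54.6, -27.4,   0.1,   0. ,  -0. ]), 'ee_pos': array([ 274.9, -560.8,  222. ]), 'orientation': array([-2.7,  1.7,  0. ]), 'ft_force': array([-0.5, -0.2,  0.4]), 'moment': array([-0.,  0., -0.]), 'width': 87.74550492943384} 18.700000000000003
nest 0.56 [215.4, 310.7] [538.5  12.3  54. ]
nest 0.67 [199.7, 312.6] [534.7  10.7  54. ]
   tri [535.2  10.3  51. ]
hinge_point 0.93 [240.2, 281.9] [672.2  26.9  70. ]
hinge_point 0.79 [153.9, 306.7] [674.3  32.8  70. ]
   tri [674.7  31.4  73.9]
sole_mid 0.95 [181.5, 241.8] [ 493. -276.   14.]
sole_mid 0.93 [219.0, 403.8] [ 484.  -281.9   14. ]
   tri [ 484.6 -284.     6. ]
last 0.64 [253.9, 431.0] [423.9 307.7  -0. ]
last 0.81 [234.1, 223.3] [421.4 290.7   0. ]
   tri [418.4 298.6  -8.9]
glue_jar 0.73 [331.0, 418.2] [663.2 394.9   0. ]
glue_jar 0.88 [159.6, 195.4] [657.3 388.8   0. ]
   tri [657.8 391.8  -7.6]
hammer 0.92 [201.9, 172.7] [ 681.7 -365.    10. ]
hammer 0.59 [161.0, 435.2] [ 673.9 -382.3   10. ]
   tri [ 673.4 -382.8   -2.3]
tack_dish 0.65 [296.5, 354.1] [662.3 229.9   0. ]
tack_dish 0.63 [161.3, 246.1] [656.3 226.3   0. ]
   tri [657.2 227.   -6.4]
brush 0.83 [153.9, 280.7] [ 291.1 -294.4    5. ]
brush 0.74 [282.3, 407.8] [ 283. -300.    5.]
   tri [ 282.5 -301.6   -1.8]
spool 0.66 [128.6, 265.1] [764.2 168.9   0. ]
tack_tin 0.79 [249.2, 207.3] [ 753.1 -152.9   -0. ]
tack_tin 0.95 [136.4, 366.5] [ 748.9 -159.4    0. ]
   tri [ 749.4 -159.3   -6. ]
bar_left 0.62 [196.7, 332.0] [490.5  43.8 100. ]
bar_left 0.58 [207.0, 300.8] [508.6  46.2 100. ]
   tri [505.9  49.3 111.8]
bar_right 0.56 [190.6, 303.3] [514.1 -30.6 100. ]
bar_right 0.83 [213.2, 329.3] [492.3 -39.6 100. ]
   tri [494.5 -42.5  83.4]
fixture 0.57 [227.6, 307.1] [531.4  -4.4   0. ]
fixture 0.94 [199.2, 312.9] [540.3   8.9   0. ]
   tri [541.1   6.6  11.7]
```

View pics/both1.png

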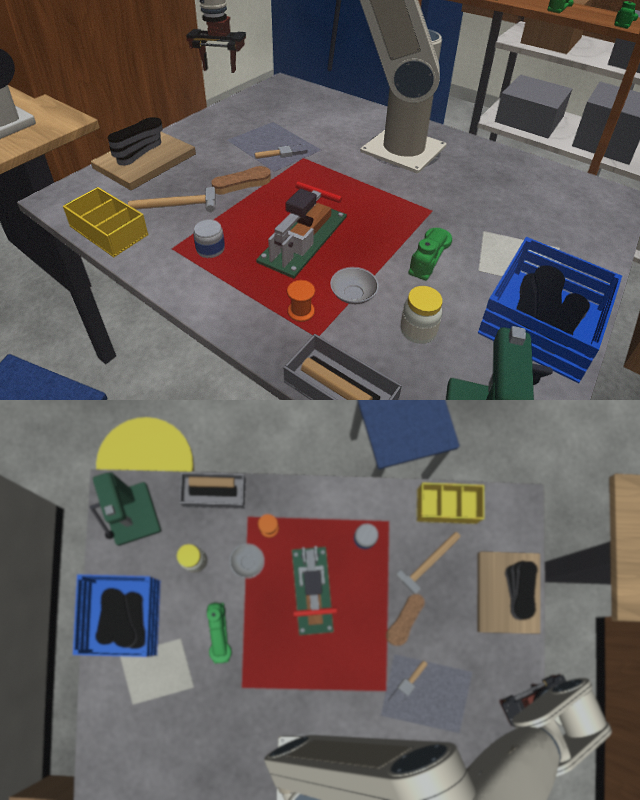

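```bash
python3 - <<'E'
import cv2
t=cv2.imread('pics/t1.png')
cv2.imwrite('pics/c1.png',cv2.resize(t[100:300,220:460],None,fx=3,fy=3,interpolation=cv2.INTER_CUBIC)[:600])
E
```

```text
(no output)
```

View pics/c1.png

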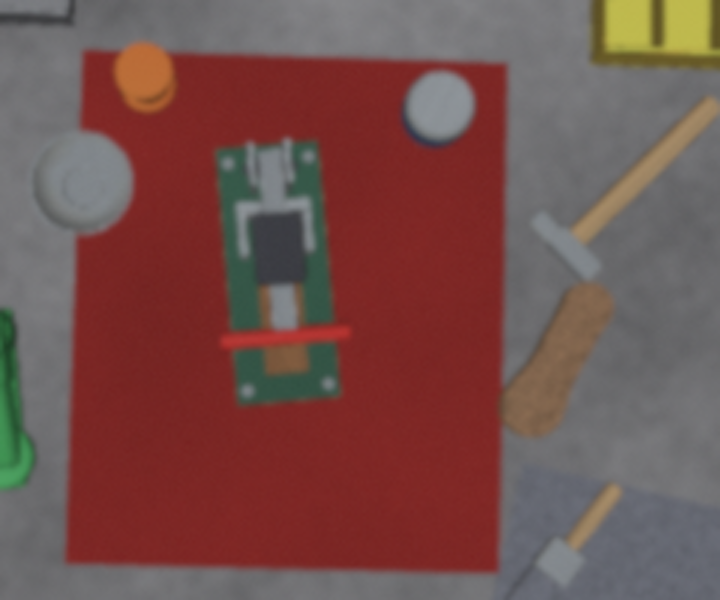

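The pictures show the clamp shut: the red bar is over the bed at about (315,212) in the top view. The sole is at (405,219), cork up, broad toe at lower left, narrower heel at upper right close to the hammer head. I'll fit the fixture and sole poses from their outlines.

```bash
cat > b.py <<'E'
from h import *
from scipy.optimize import minimize
np.set_printoptions(precision=2,suppress=True)
t=get_image("top");c=t["color"];hsv=cv2.cvtColor(c,cv2.COLOR_RGB2HSV)
def fill(m,box):
    r0,r1,c0,c1=box;k=np.zeros_like(m);k[r0:r1,c0:c1]=m[r0:r1,c0:c1];return k
def area(m,z):
    r,q=np.nonzero(m);return np.array([atz(t,a,b,z)[:2] for a,b in zip(r,q)])
# fixture plate: not-red inside the red mat
red=((hsv[...,0]<8)|(hsv[...,0]>172))&(hsv[...,1]>120)
g=((hsv[...,0]>50)&(hsv[...,0]<95)&(hsv[...,1]>60)).astype(np.uint8)
g=fill(g,(140,240,285,340));P=area(g,12).astype(np.float32)
(cx,cy),wh,an=cv2.minAreaRect(P);print("plate rect",cx,cy,wh,an)
# sole outline IoU fit
s=((hsv[...,0]>5)&(hsv[...,0]<20)&(hsv[...,1]>60)).astype(np.uint8);s=fill(s,(190,250,383,428))
s=cv2.morphologyEx(s,cv2.MORPH_OPEN,np.ones((3,3)))
n,l,st,ce=cv2.connectedComponentsWithStats(s);i=1+st[1:,4].argmax();s=(l==i).astype(np.uint8)
print("sole px",st[i])
P=area(s,28);m=P.mean(0);u,sv,v=np.linalg.svd(P-m);d=v[0]*np.sign(v[0][0]);print("centroid",m,"yaw",np.arctan2(d[1],d[0]))
q=(P-m)@np.array([d,[-d[1],d[0]]]).T;print(q.min(0),q.max(0))
for a in range(-80,100,20):
    w=q[abs(q[:,0]-a)<8][:,1];print(a,w.max()-w.min() if len(w) else 0,w.mean() if len(w) else 0)
E
python3 b.py
```

```text
plate rect 567.885009765625 12.122493743896484 (265.8748779296875, 100.97325134277344) 6.5487060546875
sole px [386 195  38  50 933]
centroid [ 479.01 -282.55] yaw -0.5126949502355308
[-83.83 -34.21] [94.52 33.48]
-80 48.10571294478811 3.556616302984076
-60 66.5411009790095 0.11882272568570568
-40 64.98325441153926 -1.2498624027690006
-20 53.67521230195117 -0.9538728336489465
0 50.30334034995698 -0.49901380338235757
20 50.60443439650244 0.3676318494697927
40 50.39060204474737 0.5704057091658321
60 52.747082481900975 0.8162127739345664
80 48.43188395965378 0.15199885285835782
```

```bash
cat >> h.py <<'E'
from scipy.spatial.transform import Rotation as Ro
def pose():
    o=get_obs();R=Ro.from_rotvec(o["orientation"]).as_matrix();return np.array(o["ee_pos"]),R,np.arctan2(R[1,0],R[0,0]),o
def plan(x,y,z,psi):
    p,R,y0,o=pose();d=(psi-y0+np.pi/2)%np.pi-np.pi/2
    print("shift",np.round(np.array([x,y,z])-p,1),"turn z",round(d,3),"(q6",round(o["qpos"][5],2),") F",np.round(o["ft_force"],1),"w",round(o["width"],1),"t",o["t"])
FX,FY,FA=535.6,9.5,0.118
def fx(x,y,z,F=None):
    X,Y,A=F or (FX,FY,FA);c,s=np.cos(A),np.sin(A);return np.array([X+c*x-s*y,Y+s*x+c*y,z])
def bar(a,off): return fx(135-175*np.cos(a)+35*np.sin(a),off,70+175*np.sin(a)+35*np.cos(a))
E
python3 - <<'E'
from h import *
np.set_printoptions(precision=3,suppress=True)
p,R,y0,o=pose();print(y0,R,o["qpos"])
T=np.array(get_image("wrist")["camera_from_world"]);print("cam in tool",R.T@(-T[:3,:3].T@T[:3,3]-p), "cam axes in tool",R.T@T[:3,:3].T)
for off in (42,-42): print(bar(0,off));plan(*(bar(0,off)+[0,0,120]),FA)
E
```

```text
-1.1149917304104267 [[ 0.44  -0.898  0.   ]
 [-0.898 -0.44  -0.   ]
 [ 0.     0.    -1.   ]] [-1.134  0.423  1.63  -0.     1.089 -0.019]
cam in tool [   0.157  -73.084 -160.81 ] cam axes in tool [[ 1.     0.001 -0.001]
 [ 0.001 -0.964 -0.266]
 [-0.001  0.266 -0.964]]
[490.934  46.499 105.   ]
shift [215.8 607.7   2.3] turn z 1.233 (q6 -0.02 ) F [-0.3  1.6 -0. ] w 87.9 t 1.5
[500.823 -36.917 105.   ]
shift [225.7 524.2   2.3] turn z 1.233 (q6 -0.02 ) F [-0.3  1.6 -0. ] w 87.9 t 1.5
```

Emit:
move_arm([
  [15,35,0,0,0,0.082,87],
  [30,70,0,0,0,0.164,87],
  [45,105,0,0,0,0.246,87],
  [60,140,0,0,0,0.328,87],
  [75,175,0,0,0,0.411,87],
])

```text
t: 1.92
ee_pos: [350.4, -384.7, 222.8]
orientation: [2.951, -1.078, 0.0]
ft_force: [-0.0, -0.5, 0.1]
width: 87.2
```

Emit:
move_arm([
  [15,35,0,0,0,0.082,60],
  [30,70,0,0,0,0.164,60],
  [45,105,0,0,0,0.246,60],
  [60,140,0,0,0,0.328,60],
  [75,175,0,0,0,0.411,60],
])

```text
t: 2.33
ee_pos: [425.6, -209.5, 223.0]
orientation: [3.109, -0.453, 0.001]
ft_force: [0.5, -0.9, -0.5]
width: 60.5
```

Emit:
move_arm([
  [15,35,0,0,0,0.082,60],
  [30,70,0,0,0,0.164,60],
  [45,105,0,0,0,0.246,60],
  [60,140,0,0,0,0.328,60],
  [75,175,0,0,0,0.411,60],
])

```text
t: 2.75
ee_pos: [500.6, -34.3, 223.0]
orientation: [3.136, 0.192, 0.001]
ft_force: [1.4, -0.2, 0.4]
width: 60.1
```

```bash
python3 - <<'E'
from h import *
np.set_printoptions(precision=1,suppress=True)
w=shot("wrist");im=w["color"][:,:,::-1].copy()
for n in ("bar_left","bar_right","nest","hinge_point"):
    for q in mark_of(w,n)[:2]:
        z=dict(bar_left=105,bar_right=105,nest=54,hinge_point=70)[n]
        print(n,q["p"],q["location"],atz(w,*q["location"],z))
for X in (bar(0,42),bar(0,-42),fx(-105,55,12),fx(-105,-55,12),fx(170,55,12),fx(170,-55,12),fx(90,0,66),fx(48,30,62),fx(48,-30,62),fx(-75,22,40),fx(-75,-22,40),fx(160,0,86)):
    u=proj(w,X);cv2.circle(im,tuple(int(v) for v in u),3,(255,255,0),-1)
cv2.imwrite('pics/w1.png',im)
plan(*(bar(0,-42)+[0,0,-18]),FA)
E
```

```text
bar_left 0.95 [93.5, 324.4] [492.1  46.6 105. ]
bar_right 0.74 [198.9, 322.9] [501.3 -37.9 105. ]
nest 0.56 [144.3, 369.3] [540.5   7.3  54. ]
nest 0.19 [362.1, 287.1] [ 485.7 -249.9   54. ]
hinge_point 0.59 [146.3, 515.5] [670.7  23.1  70. ]
shift [   1.    -0.7 -135.6] turn z -0.0 (q6 -0.21 ) F [ 0.  -1.4  0.5] w 59.7 t 3.0
```

View pics/w1.png

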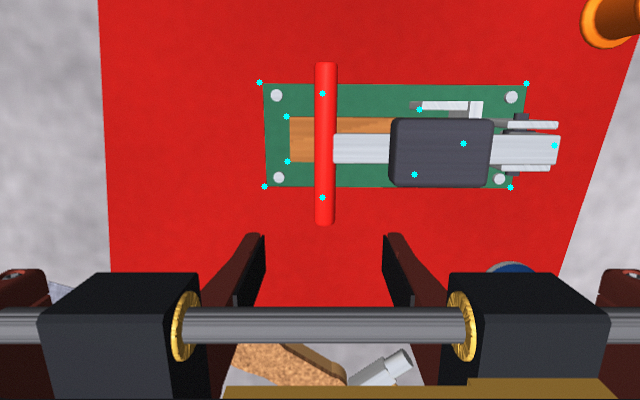

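The overlay of the fixture model (yaw 0.118) matches the picture to within about 2 px: plate corners at (264,82), (268,187), (526,83), bar at (325,62)–(325,223). Now I'll grip the right half of the bar.

Emit:
move_arm([
  [1,-1,-30,0,0,0,50],
  [2,-2,-60,0,0,0,50],
  [2,-2,-90,0,0,0,50],
  [2,-2,-118,0,0,0,50],
  [2,-2,-136,0,0,0,50],
])

```text
t: 3.42
ee_pos: [500.3, -39.8, 84.4]
orientation: [-3.136, -0.18, 0.004]
ft_force: [-0.9, 0.1, 0.3]
width: 50.2
```

Emit:
move_arm([
  [0,0,0,0,0,0,0],
  [0,0,0,0,0,0,0],
  [0,0,0,0,0,0,0],
  [0,0,0,0,0,0,0],
  [0,0,0,0,0,0,0],
])

```text
t: 3.83
ee_pos: [503.1, -38.5, 88.1]
orientation: [3.136, 0.184, 0.004]
ft_force: [-0.4, 0.1, 0.1]
width: 20.1
```

```bash
sed -i 's/^FX,FY.*/FX,FY,FA=537.0,9.5,0.118/' h.py; python3 - <<'E'
from h import *
p,R,y,o=pose();print(o["ee_pos"],o["width"],o["ft_force"])
b0=bar(0,-42)
for a in np.arange(0,1.51,.05): print(round(a,2),np.round(bar(a,-42)-b0,1))
E
```

```text
[503.08557309 -38.53795515  88.10994306] 20.080758824909744 [-0.37715015  0.05227906  0.14589469]
0.0 [0. 0. 0.]
0.05 [2.  0.2 8.7]
0.1 [ 4.3  0.5 17.3]
0.15 [ 7.1  0.8 25.8]
0.2 [10.4  1.2 34.1]
0.25 [14.   1.7 42.2]
0.3 [18.   2.1 50.2]
0.35 [22.5  2.7 57.9]
0.4 [27.3  3.2 65.4]
0.45 [32.4  3.8 72.6]
0.5 [37.9  4.5 79.6]
0.55 [43.8  5.2 86.3]
0.6 [50.   5.9 92.7]
0.65 [56.5  6.7 98.8]
0.7 [ 63.3   7.5 104.5]
0.75 [ 70.3   8.3 109.9]
0.8 [ 77.6   9.2 114.9]
0.85 [ 85.2  10.1 119.6]
0.9 [ 93.   11.  123.8]
0.95 [101.   12.  127.7]
1.0 [109.1  12.9 131.2]
1.05 [117.5  13.9 134.2]
1.1 [125.9  14.9 136.8]
1.15 [134.5  15.9 139. ]
1.2 [143.2  17.  140.8]
1.25 [152.   18.  142.1]
1.3 [160.8  19.1 143. ]
1.35 [169.6  20.1 143.4]
1.4 [178.5  21.2 143.4]
1.45 [187.3  22.2 142.9]
1.5 [196.2  23.3 142. ]
```

Emit:
move_arm([
  [0,0,0,0,0,0,0],
  [0,0,0,0,0,0,0],
  [2,0,9,0,0,0,0],
  [4,0,17,0,0,0,0],
  [10,1,34,0,0,0,0],
])

```text
t: 4.25
ee_pos: [511.3, -37.5, 120.5]
orientation: [3.136, 0.186, -0.003]
ft_force: [3.6, -5.4, -9.1]
width: 17.5
```

Emit:
move_arm([
  [8,1,16,0,0,0,0],
  [17,2,31,0,0,0,0],
  [27.5,3,45.5,0,0,0,0],
  [40,5,58.5,0,0,0,0],
  [53,6,70.5,0,0,0,0],
])

```text
t: 4.67
ee_pos: [559.1, -32.0, 192.4]
orientation: [3.135, 0.186, -0.022]
ft_force: [-21.6, -4.4, 16.1]
width: 17.0
```

```bash
python3 - <<'E'
from h import *
p,R,y,o=pose();print(o["ee_pos"],o["width"],o["ft_force"],o["qpos"])
print(bar(.7,-42)-[0,0,18])
E
```

```text
[559.09962682 -31.98424578 192.4358705 ] 17.030504368192418 [-21.5831682   -4.39609144  16.05029545] [-0.07688922  0.37250529  1.79011183 -0.00325221  0.99264505 -0.19383366]
[565.47993338 -29.41779277 191.50757182]
```

Emit:
move_arm([
  [4,0,1,0,0,0,0],
  [14,2,10,0,0,0,0],
  [30,3.5,18,0,0,0,0],
  [46,5.5,25,0,0,0,0],
  [63,7.5,30,0,0,0,0],
])

```text
t: 5.08
ee_pos: [628.1, -23.9, 227.0]
orientation: [3.135, 0.185, 0.002]
ft_force: [-4.7, -2.7, 14.1]
width: 17.2
```

Emit:
move_arm([
  [8,1,2,0,0,0,0],
  [17,2,4,0,0,0,0],
  [26,3,5,0,0,0,0],
  [35,4,6,0,0,0,0],
  [44,5,6.5,0,0,0,0],
])

```text
t: 5.5
ee_pos: [673.4, -18.7, 231.4]
orientation: [3.135, 0.186, 0.005]
ft_force: [-1.3, -1.6, 8.4]
width: 16.7
```

Emit:
move_arm([
  [9,1,-0.5,0,0,0,0],
  [20,2,-1,0,0,0,0],
  [20,2,-1,0,0,0,50],
  [20,2,-1,0,0,0,50],
  [20,2,-1,0,0,0,50],
])

```text
t: 5.92
ee_pos: [691.8, -16.5, 227.4]
orientation: [-3.136, -0.186, -0.001]
ft_force: [-0.5, -0.6, -0.0]
width: 33.7
```

Emit:
move_arm([
  [0,0,2,0,0,0,50],
  [0,0,25,0,0,0,60],
  [0,0,50,0,0,0,87],
  [0,0,70,0,0,0,87],
  [0,0,80,0,0,0,87],
])

```text
t: 6.33
ee_pos: [692.4, -16.7, 309.7]
orientation: [3.136, 0.185, 0.004]
ft_force: [1.0, 1.1, 1.3]
width: 67.3
```

```bash
python3 - <<'E'
from h import *
np.set_printoptions(precision=1,suppress=True)
s=get_image("scene")
for n in ("bar_left","bar_right"):
    for q in mark_of(s,n)[:1]: print(n,q["p"],q["location"],proj(s,bar(1.5,42 if n=="bar_left" else -42))[::-1])
th=-0.513;c=[483.7,-285.2]
plan(c[0],c[1],230,th+np.pi/2)
E
```

```text
bar_left 0.6 [189.6, 288.0] [188.8 290.6]
bar_right 0.72 [329.0, 414.7] [177.3 257.6]
shift [-208.1 -268.5  -76.9] turn z 0.94 (q6 -0.16 ) F [-0.5  0.4  0.3] w 79.2 t 6.4833
```

The clamp is open (bar_left is where a = 1.5 puts it; the bar_right hit is spurious). Next: over to the sole.

Emit:
move_arm([
  [-21,-27,-8,0,0,0.094,87],
  [-42,-54,-15,0,0,0.188,87],
  [-63,-81,-23,0,0,0.282,87],
  [-84,-108,-30,0,0,0.376,87],
  [-104,-134,-38,0,0,0.47,87],
])

```text
t: 6.9
ee_pos: [585.6, -151.3, 266.3]
orientation: [-3.003, -0.917, 0.005]
ft_force: [-0.1, -0.1, 0.8]
width: 87.2
```

Emit:
move_arm([
  [-21,-27,-8,0,0,0.094,87],
  [-42,-54,-15,0,0,0.188,87],
  [-63,-81,-23,0,0,0.282,87],
  [-84,-108,-30,0,0,0.376,87],
  [-104,-134,-38,0,0,0.47,87],
])

```text
t: 7.32
ee_pos: [481.6, -285.1, 228.6]
orientation: [-2.706, -1.59, 0.002]
ft_force: [-0.5, 0.0, 0.3]
width: 86.8
```

```bash
python3 - <<'E'
from h import *
np.set_printoptions(precision=2,suppress=True)
w=shot("wrist");im=w["color"][:,:,::-1].copy()
for q in mark_of(w,"sole_mid")[:1]: print(q["p"],q["location"],atz(w,*q["location"],14))
th=-0.513;c=(483.7,-285.2,th)
pl=[proj(w,fx(a,b,28,c)) for a,b in [(-20,25),(50,25),(50,-25),(-20,-25)]]
cv2.polylines(im,[np.int32(pl)],True,(255,255,0),1)
for a in (-90,90): cv2.circle(im,tuple(np.int32(proj(w,fx(a,0,28,c)))),3,(255,255,0),-1)
cv2.imwrite('pics/w2.png',im)
plan(c[0],c[1],4,th+np.pi/2)
E
```

```text
0.65 [174.9, 325.4] [ 484.64 -283.97   14.  ]
shift [   4.     1.1 -223.6] turn z 0.001 (q6 -1.62 ) F [0.4 0.6 0.5] w 87.1 t 7.4167
```

View pics/w2.png

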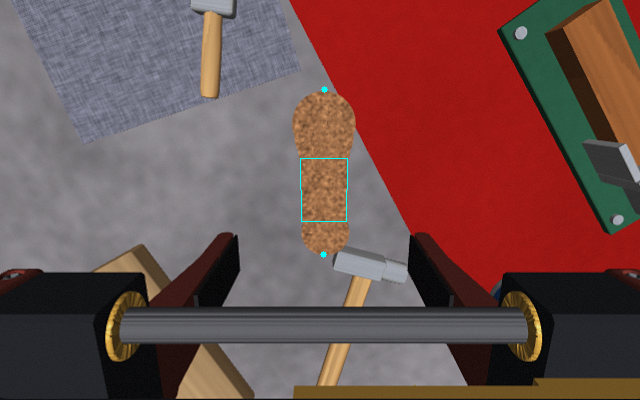

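Wrist view: cork up, toe at (324,92), heel at (323,255), and my outline sits on it to about 1 px. The hammer head, at (335–405, 248–283), is clear of the finger line at row 187. Descending to grip.

Emit:
move_arm([
  [1,0,-36,0,0,0,87],
  [2,0,-74,0,0,0,87],
  [4,1,-112,0,0,0,87],
  [4,1,-146,0,0,0,87],
  [4,1,-170,0,0,0,87],
])

```text
t: 7.83
ee_pos: [486.2, -281.6, 56.7]
orientation: [-2.709, -1.582, 0.004]
ft_force: [0.8, -0.0, -0.1]
width: 87.1
```

Emit:
move_arm([
  [0,0,-20,0,0,0,87],
  [0,0,-38,0,0,0,87],
  [0,0,-48,0,0,0,87],
  [0,0,-53,0,0,0,87],
  [0,0,-53,0,0,0,60],
])

```text
t: 8.25
ee_pos: [487.4, -282.8, 6.4]
orientation: [-2.71, -1.584, 0.002]
ft_force: [-0.3, -0.2, -0.3]
width: 83.1
```

Emit:
move_arm([
  [0,0,0,0,0,0,30],
  [0,0,0,0,0,0,30],
  [0,0,0,0,0,0,30],
  [0,0,0,0,0,0,30],
  [0,0,0,0,0,0,30],
])

```text
t: 8.67
ee_pos: [488.2, -284.0, 8.4]
orientation: [2.711, 1.585, 0.0]
ft_force: [-3.5, -3.3, 2.8]
width: 50.7
```

Emit:
move_arm([
  [0,0,0,0,0,0,30],
  [0,0,20,0,0,0,30],
  [0,0,50,0,0,0,30],
  [0,0,85,0,0,0,30],
  [0,0,110,0,0,0,30],
])

```text
t: 9.08
ee_pos: [488.5, -283.8, 119.8]
orientation: [2.712, 1.585, 0.001]
ft_force: [0.6, -0.3, -0.1]
width: 49.3
```

Emit:
move_arm([
  [4,29,0,0,0,0.063,30],
  [8,58,0,0,0,0.126,30],
  [13,88,0,0,0,0.19,30],
  [17,117,0,0,0,0.252,30],
  [21,146,0,0,0,0.315,30],
])

```text
t: 9.5
ee_pos: [509.1, -136.3, 117.8]
orientation: [2.427, 1.994, 0.001]
ft_force: [0.6, -0.2, -1.6]
width: 49.8
```

Emit:
move_arm([
  [4,32,0,0,0,0.07,30],
  [9,65,0,0,0,0.14,30],
  [14,98,0,0,0,0.21,30],
  [18,128,0,0,0,0.27,30],
  [21,146,0,0,0,0.316,30],
])

```text
t: 9.92
ee_pos: [530.1, 11.1, 117.8]
orientation: [-2.081, -2.353, -0.001]
ft_force: [-0.1, -0.1, -1.5]
width: 49.7
```

```bash
python3 - <<'E'
from h import *
np.set_printoptions(precision=2,suppress=True)
p,R,y,o=pose();print(p,y,o["width"],o["ft_force"],o["moment"])
w=shot("wrist");im=w["color"][:,:,::-1].copy()
p,R,y,o=pose();print(p,y)
zt=p[2]-8+28
for n,z in (("sole_mid",zt-14),("hinge_point",70),("nest",54)):
  for q in mark_of(w,n)[:1]: print(n,q["p"],q["location"],atz(w,*q["location"],z))
c=(p[0]-3*np.cos(FA),p[1]-3*np.sin(FA),FA)
for a in (-90,-60):
  for b in ((0,) if a==-90 else (33,-33)): cv2.circle(im,tuple(np.int32(proj(w,fx(a,b,zt,c)))),3,(255,255,0),-1)
for X in [(-105,55,12),(-105,-55,12),(-75,22,40),(-75,-22,40),(48,30,62),(48,-30,62)]: cv2.circle(im,tuple(np.int32(proj(w,fx(*X)))),3,(255,0,255),-1)
cv2.imwrite('pics/w3.png',im)
E
```

```text
[530.12  11.08 117.75] 1.6933703857220845 49.658671871335855 [-0.15 -0.11 -1.49] [ 0.03 -0.17  0.03]
[530.72  12.69 117.82] 1.696444232026444
sole_mid 0.76 [251.7, 325.2] [526.66  11.37 123.82]
```

View pics/w3.png

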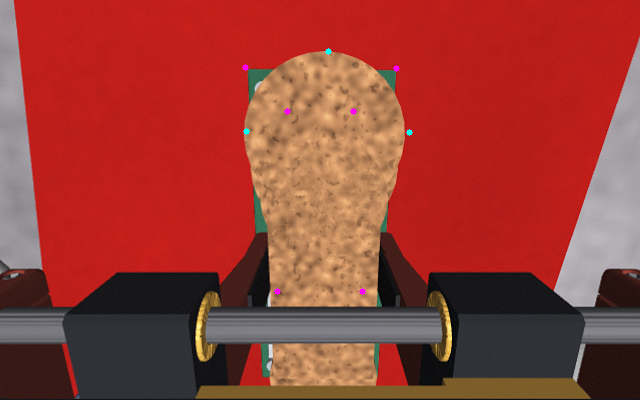

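```bash
python3 - <<'E'
from h import *
np.set_printoptions(precision=2,suppress=True)
w=shot("wrist","w4.png");p,R,y,o=pose();print(p,y)
c=w["color"];h=cv2.cvtColor(c,cv2.COLOR_RGB2HSV)
g=(h[...,0]>6)&(h[...,0]<22)&(h[...,1]>40)&(h[...,1]<200)
inv=lambda X:np.array([[np.cos(FA),np.sin(FA)],[-np.sin(FA),np.cos(FA)]])@(X[:2]-[FX,FY])
for r in (100,130,160,260):
    k=np.nonzero(g[r,200:440])[0]+200
    if len(k): print(r,k.min(),k.max(),inv(atz(w,r,k.min(),138)),inv(atz(w,r,k.max(),138)))
k=np.nonzero(g[:,325])[0]; print("toe",k.min(),inv(atz(w,k.min(),325,138)))
gr=(h[...,0]>50)&(h[...,0]<95)&(h[...,1]>60)
k=np.nonzero(gr[72,200:440])[0]+200;print("plate",k.min(),k.max(),inv(atz(w,72,k.min(),12)),inv(atz(w,72,k.max(),12)))
k=np.nonzero(gr[40:200,385])[0]+40;print("plate end",k.min(),inv(atz(w,k.min(),385,12)))
E
```

```text
[529.87   7.9  117.59] 1.6881750136937912
100 251 397 [-81.6  -28.79] [-81.61  28.67]
130 244 404 [-70.01 -32.26] [-70.01  32.16]
160 249 399 [-57.86 -30.96] [-57.87  30.87]
260 268 378 [-12.89 -25.07] [-12.9   24.14]
toe 51 [-99.46   0.32]
plate 251 397 [-102.85  -53.27] [-102.85   53.48]
plate end 71 [-103.54   44.68]
```

Measured against the fixture, the sole is at y≈0, straight, with its toe at x≈-99.5, so about 10 mm short of the stop as planned. Lowering it.

Emit:
move_arm([
  [0,0,-20,0,0,0,30],
  [0,0,-40,0,0,0,30],
  [0,0,-55,0,0,0,30],
  [0,0,-62,0,0,0,30],
  [0,0,-66,0,0,0,30],
])

```text
t: 10.58
ee_pos: [529.4, 7.2, 50.7]
orientation: [-2.088, -2.346, 0.002]
ft_force: [-0.3, 0.3, -1.2]
width: 50.0
```

Emit:
move_arm([
  [0,0,-2,0,0,0,30],
  [0,0,-3,0,0,0,30],
  [0,0,-3,0,0,0,30],
])

```text
t: 10.83
ee_pos: [530.6, 8.1, 49.2]
orientation: [2.086, 2.348, 0.001]
ft_force: [0.2, 0.6, -1.2]
width: 50.0
```

Free of contact so far. Push back towards the stop.

Emit:
move_arm([
  [2,0.2,0,0,0,0,30],
  [4,0.5,0,0,0,0,30],
  [6,0.7,0,0,0,0,30],
  [8,0.9,0,0,0,0,30],
  [8,0.9,0,0,0,0,30],
])

```text
t: 11.25
ee_pos: [538.9, 9.4, 49.0]
orientation: [2.086, 2.348, 0.001]
ft_force: [-0.3, -0.1, -1.4]
width: 49.6
```

Emit:
move_arm([
  [1,0.1,-0.5,0,0,0,30],
  [2,0.2,-0.5,0,0,0,30],
  [2,0.2,-0.5,0,0,0,30],
])

```text
t: 11.5
ee_pos: [539.1, 9.4, 48.4]
orientation: [-2.085, -2.348, 0.003]
ft_force: [-5.1, -0.8, 6.4]
width: 49.9
```

Emit:
move_arm([
  [1,0.1,0,0,0,0,30],
  [2,0.2,0,0,0,0,30],
  [2,0.2,0,0,0,0,30],
])

```text
t: 11.75
ee_pos: [540.0, 9.5, 48.4]
orientation: [-2.084, -2.347, 0.005]
ft_force: [-7.8, -0.5, 10.7]
width: 49.8
```

```bash
python3 - <<'E'
from h import *
np.set_printoptions(precision=2,suppress=True)
w=shot("wrist","w5.png");p,R,y,o=pose();print(p,y,o["ft_force"],o["moment"])
c=w["color"];h=cv2.cvtColor(c,cv2.COLOR_RGB2HSV)
g=(h[...,0]>6)&(h[...,0]<22)&(h[...,1]>40)&(h[...,1]<200)
inv=lambda X:np.array([[np.cos(FA),np.sin(FA)],[-np.sin(FA),np.cos(FA)]])@(X[:2]-[FX,FY])
for r in (100,130,160,260):
    k=np.nonzero(g[r,200:440])[0]+200
    if len(k): print(r,k.min(),k.max(),inv(atz(w,r,k.min(),68)),inv(atz(w,r,k.max(),68)))
k=np.nonzero(g[:,325])[0]; print("toe",k.min(),inv(atz(w,k.min(),325,68)))
gr=(h[...,0]>50)&(h[...,0]<95)&(h[...,1]>60)
for col in (280,325,370):
    k=np.nonzero(gr[:,col])[0];print("plate end",k.min() if len(k) else None,inv(atz(w,k.min(),col,12)) if len(k) else '')
E
```

```text
[539.98   9.54  48.41] 1.6891110023996143 [-7.39  0.33 11.14] [-0.25  0.95 -0.07]
100 251 397 [-71.47 -29.19] [-71.46  28.71]
130 245 403 [-59.79 -32.28] [-59.77  31.81]
160 249 399 [-47.56 -31.37] [-47.55  30.9 ]
260 238 406 [ -2.36 -38.91] [-2.35 36.67]
toe 51 [-89.47   0.14]
plate end 38 [-103.91  -23.43]
plate end 38 [-103.9     0.38]
plate end 39 [-103.41   24.21]
```

Emit:
move_arm([
  [1,0.1,0.7,0,0,0,30],
  [2,0.2,0.7,0,0,0,30],
  [2,0.2,0.7,0,0,0,30],
])

```text
t: 12.05
ee_pos: [540.1, 9.6, 48.4]
orientation: [-2.083, -2.344, 0.009]
ft_force: [-11.0, -1.3, 8.0]
width: 49.8
```

The force grows and x no longer advances (540.1), so the heel is against the stop. Release and rise.

Emit:
move_arm([
  [0,0,0,0,0,0,62],
  [0,0,0,0,0,0,62],
  [0,0,0,0,0,0,62],
  [0,0,0,0,0,0,62],
  [0,0,0,0,0,0,62],
])

```text
t: 12.47
ee_pos: [544.5, 9.9, 48.9]
orientation: [2.086, 2.349, 0.001]
ft_force: [0.2, 0.8, 0.7]
width: 62.0
```

Emit:
move_arm([
  [-2,0,15,0,0,0,62],
  [-4,0,45,0,0,0,62],
  [-4,0,80,0,0,0,62],
  [-4,0,120,0,0,0,62],
  [-4,0,155,0,0,0,62],
])

```text
t: 12.88
ee_pos: [540.1, 9.9, 205.9]
orientation: [2.086, 2.349, 0.0]
ft_force: [0.2, -0.7, 0.2]
width: 61.9
```

```bash
python3 - <<'E'
from h import *
np.set_printoptions(precision=2,suppress=True)
w=shot("wrist");im=w["color"][:,:,::-1].copy();p,R,y,o=pose();print(p,y,o["ft_force"])
for X in [(-90,0,68),(-60,33,68),(-60,-33,68),(-20,25,68),(-20,-25,68)]: cv2.circle(im,tuple(np.int32(proj(w,fx(*X)))),2,(255,255,0),-1)
for X in [(-105,55,12),(-105,-55,12)]: cv2.circle(im,tuple(np.int32(proj(w,fx(*X)))),2,(255,0,255),-1)
cv2.imwrite('pics/w6.png',im)
for q in mark_of(w,"sole_mid")[:1]: print(q["p"],q["location"],atz(w,*q["location"],54),fx(0,0,54))
plan(*(bar(1.5,-42)+[0,0,45]),FA)
E
```

```text
[544.06   9.89 212.57] 1.6891203742062129 [1.85 0.23 4.77]
0.82 [179.9, 325.6] [534.88  11.12  54.  ] [537.    9.5  54. ]
shift [154.4 -23.5  82.2] turn z 1.571 (q6 -1.69 ) F [-1.   0.2 -1.3] w 62.1 t 12.9833
```

View pics/w6.png

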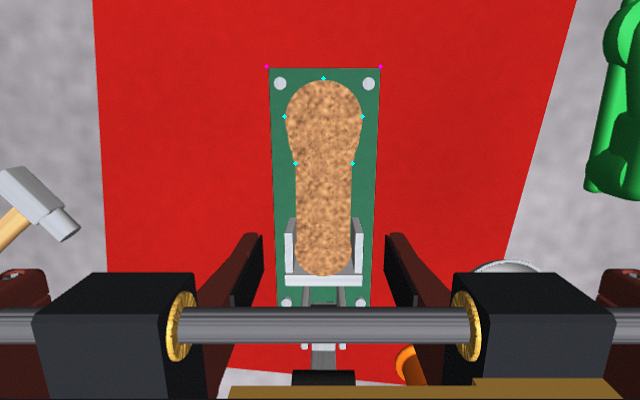

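The sole lies straight, with its heel at (325,274) against the stop between the cheeks. Next, the clamp bar.

Emit:
move_arm([
  [0,0,22,0,0,-0.11,50],
  [0,0,44,0,0,-0.22,50],
  [0,0,66,0,0,-0.33,50],
  [4,0,84,0,0,-0.44,50],
  [10,0,92,0,0,-0.55,50],
])

```text
t: 13.4
ee_pos: [550.8, 9.9, 297.8]
orientation: [2.649, 1.686, 0.003]
ft_force: [1.5, -0.3, -0.2]
width: 50.0
```

Emit:
move_arm([
  [15,-2,0,0,0,-0.11,50],
  [30,-4,0,0,0,-0.22,50],
  [45,-6,0,0,0,-0.33,50],
  [60,-9,0,0,0,-0.44,50],
  [75,-12,0,0,0,-0.55,50],
])

```text
t: 13.82
ee_pos: [625.5, -2.2, 294.7]
orientation: [-3.008, -0.904, 0.002]
ft_force: [0.6, 0.4, 0.1]
width: 49.8
```

Emit:
move_arm([
  [15,-3,0,0,0,-0.1,50],
  [30,-5,0,0,0,-0.2,50],
  [45,-7,0,0,0,-0.3,50],
  [60,-10,0,0,0,-0.39,50],
  [73,-12,0,0,0,-0.471,50],
])

```text
t: 14.23
ee_pos: [698.8, -14.4, 294.4]
orientation: [-3.136, -0.178, 0.002]
ft_force: [0.2, 0.7, 0.1]
width: 50.3
```

```bash
python3 - <<'E'
from h import *
np.set_printoptions(precision=2,suppress=True)
w=shot("wrist");im=w["color"][:,:,::-1].copy()
for n in ("bar_left","bar_right"):
    for q in mark_of(w,n)[:1]: print(n,q["p"],q["location"],atz(w,*q["location"],247))
for b in (65,-65): cv2.circle(im,tuple(np.int32(proj(w,bar(1.5,b)))),3,(255,255,0),-1)
cv2.imwrite('pics/w7.png',im)
plan(*(bar(1.5,-42)+[0,0,-18]),FA)
b=bar(1.5,-42)
for a in np.arange(1.5,.1,-.1): print(round(a,2),np.round(bar(a,-42)-b,1))
E
```

```text
bar_left 0.81 [83.7, 322.4] [689.05  69.67 247.  ]
bar_right 0.7 [222.1, 321.8] [698.11 -14.17 247.  ]
shift [  0.2   0.6 -65.2] turn z -0.002 (q6 -0.16 ) F [-0.2  0.4 -0.4] w 50.4 t 14.3833
1.5 [0. 0. 0.]
1.4 [-17.7  -2.1   1.4]
1.3 [-35.4  -4.2   0.9]
1.2 [-53.   -6.3  -1.2]
1.1 [-70.2  -8.3  -5.2]
1.0 [-87.  -10.3 -10.9]
0.9 [-103.2  -12.2  -18.2]
0.8 [-118.5  -14.1  -27.1]
0.7 [-132.9  -15.8  -37.5]
0.6 [-146.2  -17.3  -49.3]
0.5 [-158.2  -18.8  -62.4]
0.4 [-168.9  -20.   -76.7]
0.3 [-178.1  -21.1  -91.9]
0.2 [-185.8  -22.  -108. ]
```

View pics/w7.png

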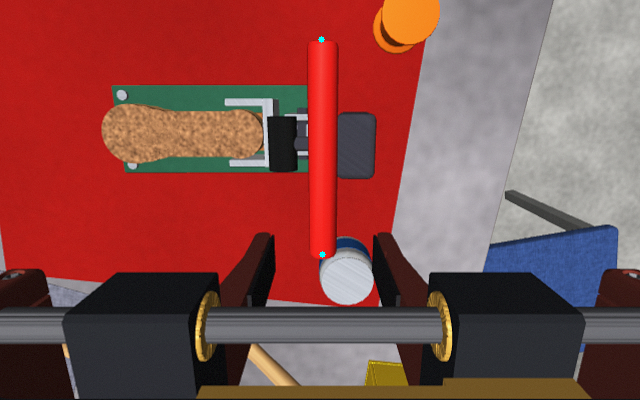

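The bar is at (322,40)–(322,256), right where a = 1.5 puts it. Descend and grip.

Emit:
move_arm([
  [0,0,-25,0,0,0,50],
  [0,0,-45,0,0,0,50],
  [0,0,-58,0,0,0,50],
  [0,0,-66,0,0,0,50],
  [0,0,-66,0,0,0,30],
])

```text
t: 14.8
ee_pos: [696.7, -14.0, 227.7]
orientation: [-3.136, -0.187, 0.006]
ft_force: [-0.3, 1.0, 0.1]
width: 46.2
```

Emit:
move_arm([
  [0,0,0,0,0,0,0],
  [0,0,0,0,0,0,0],
  [0,0,0,0,0,0,0],
  [0,0,0,0,0,0,0],
  [0,0,0,0,0,0,0],
])

```text
t: 15.22
ee_pos: [698.2, -14.2, 230.9]
orientation: [3.136, 0.185, 0.001]
ft_force: [-2.2, -0.5, 3.9]
width: 17.3
```

Emit:
move_arm([
  [0,0,0,0,0,0,0],
  [-4,-0.5,0,0,0,0,0],
  [-9,-1,0.5,0,0,0,0],
  [-18,-2,1,0,0,0,0],
  [-26,-3,1,0,0,0,0],
])

```text
t: 15.63
ee_pos: [673.9, -17.0, 232.7]
orientation: [-3.136, -0.185, -0.01]
ft_force: [4.2, 1.8, 6.7]
width: 17.3
```

Emit:
move_arm([
  [-13,-1.6,-0.8,0,0,0,0],
  [-26.5,-3.2,-2.5,0,0,0,0],
  [-39.5,-4.7,-5.4,0,0,0,0],
  [-52,-6.2,-9.2,0,0,0,0],
  [-64.5,-7.7,-13.9,0,0,0,0],
])

```text
t: 16.05
ee_pos: [607.6, -24.3, 217.5]
orientation: [-3.135, -0.185, -0.004]
ft_force: [4.2, 2.3, -1.2]
width: 17.4
```

Emit:
move_arm([
  [-12,-1.4,-5.6,0,0,0,0],
  [-23.7,-2.8,-12.1,0,0,0,0],
  [-34.7,-4.2,-19.6,0,0,0,0],
  [-45.2,-5.4,-27.7,0,0,0,0],
  [-55,-6.5,-36.7,0,0,0,0],
])

```text
t: 16.47
ee_pos: [551.7, -30.8, 180.1]
orientation: [-3.135, -0.185, -0.001]
ft_force: [1.7, 3.6, -0.0]
width: 17.5
```

Emit:
move_arm([
  [-8.5,-1,-9,0,0,0,0],
  [-16.5,-1.9,-18.7,0,0,0,0],
  [-23.7,-2.8,-29,0,0,0,0],
  [-30.2,-3.5,-39.5,0,0,0,0],
  [-35.1,-4.1,-49,0,0,0,0],
])

```text
t: 16.88
ee_pos: [516.0, -35.0, 130.4]
orientation: [-3.135, -0.185, 0.002]
ft_force: [-1.8, 3.8, -0.7]
width: 17.2
```

Emit:
move_arm([
  [-2,-0.3,-4,0,0,0,0],
  [-4,-0.5,-9,0,0,0,0],
  [-6,-0.7,-13,0,0,0,0],
  [-7,-0.8,-16.5,0,0,0,0],
  [-7.8,-0.9,-18.5,0,0,0,0],
])

```text
t: 17.3
ee_pos: [508.6, -35.9, 112.1]
orientation: [-3.135, -0.185, 0.004]
ft_force: [-2.5, 5.5, 0.5]
width: 17.5
```

Emit:
move_arm([
  [-0.4,0,-1.3,0,0,0,0],
  [-0.8,-0.1,-2.6,0,0,0,0],
  [-1,-0.1,-3.5,0,0,0,0],
  [-1,-0.1,-3.5,0,0,0,0],
])

```text
t: 17.63
ee_pos: [508.4, -36.0, 111.0]
orientation: [-3.135, -0.185, 0.001]
ft_force: [-8.3, 6.2, 22.7]
width: 17.1
```

The pad is on the sole: z has stopped and the force is +23 N. Release and rise.

Emit:
move_arm([
  [0,0,2,0,0,0,0],
  [0,0,2,0,0,0,45],
  [0,0,2,0,0,0,45],
  [0,0,2,0,0,0,45],
  [0,0,2,0,0,0,45],
])

```text
t: 18.05
ee_pos: [508.8, -36.7, 111.2]
orientation: [3.136, 0.185, -0.0]
ft_force: [-0.3, 0.0, -1.3]
width: 40.7
```

Emit:
move_arm([
  [0,0,10,0,0,0,45],
  [0,0,35,0,0,0,45],
  [0,0,70,0,0,0,45],
  [0,0,105,0,0,0,45],
  [0,0,125,0,0,0,45],
])

```text
t: 18.47
ee_pos: [510.0, -36.7, 240.4]
orientation: [3.135, 0.185, 0.006]
ft_force: [0.2, -0.3, 0.7]
width: 45.1
```

```bash
python3 - <<'E'
from h import *
np.set_printoptions(precision=2,suppress=True)
w=shot("wrist");im=w["color"][:,:,::-1].copy();p,R,y,o=pose();print(p,o["ft_force"],o["t"])
for n in ("bar_left","bar_right"):
    for q in mark_of(w,n)[:1]: print(n,q["p"],q["location"],proj(w,bar(.14,42 if n=="bar_left" else -42))[::-1])
for X in [(-90,0,68),(-60,33,68),(-60,-33,68),(-20,25,68),(-20,-25,68)]: cv2.circle(im,tuple(np.int32(proj(w,fx(*X)))),2,(255,255,0),-1)
cv2.imwrite('pics/w8.png',im)
E
```

```text
[511.77 -36.88 243.2 ] [ 1.17 -0.43  1.56] 18.5167
bar_left 0.82 [88.3, 319.1] [ 88.34 320.56]
```

View pics/w8.png

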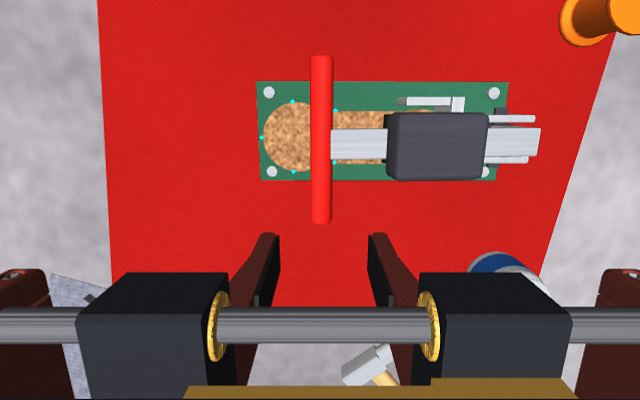

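The sole outline matches the nest pose (toe at (263,137), predicted (261,137)), the bar is where a = 0.14 puts it, and the robot is clear. Handing in.

```bash
python3 -c "
from workcell import *
print(close_job())"
```

```text
the job is handed in; nothing more can be done
None
```

The sole is in the fixture, cork up with its heel against the stop, and the clamp is closed on it. I handed the job in at about 18.5 s; `close_job()` gave no verdict.

- **Clamp opening:** it was shut, so I gripped the right half of the red bar and swung it open to its stop.
- **Loading the sole:** I gripped it across its straight sides, set it on the bed about 10 mm short, and pushed it back. It stopped advancing while the force rose to about 11 N, so the heel was on the stop.
- **Clamp closing:** I kept hold of the bar all the way down, at no more than about 0.9 rad/s. The pad met the sole with about 23 N on the tool, then I let go and rose clear.

**Last checks (after release):**
- In the final wrist picture the sole's toe was within about 2 pixels (roughly 2 mm) of where a fully loaded sole should be, and the sole was straight.
- The left end of the bar was within 2 pixels of where an arm angle of 0.14 puts it.
- The force reading was about zero.
- I did not measure the bystanders again at the end. The hammer lay very close to the sole's heel, so I lifted straight up there.

**Disagreements:**
- The network did not find the right half of the bar in the last picture and placed it wrongly in one earlier one.
- The measured tool position wandered a few mm at times, so I relied on the commanded values and the pictures.

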